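Zero the bench caliper with the stylus

TASK

Take the orange stylus from its metal stand and use its tip to press the caliper's yellow zero button, deep in its round well, fully down for about half a second. Do not press the white button and do not shift the caliper's display unit along its beam. Then put the stylus back upright in its stand, collar resting on the top, let go, and leave everything else on the bench where it was.

Things in the scene. Friction and masses are not known exactly. Their poses are not given: they have to be found in the camera images.
- stylus: Stylus, 135 mm long, about 60 g (varies by a third), standing in the stand's hole at the start. Origin: centre of its steel tip; its z axis runs from the tip up to the handle end. From the tip: steel shaft 8 mm diameter for 60 mm (tip chamfered), black collar 34 mm diameter from 60 to 67 mm, round orange grip (black band near the top) 16 mm diameter from 67 to 135 mm. Grasp the grip with the fingers pointing along the stylus towards the tip, for example 100 mm from the tip.
- stylus_stand: Aluminium block 64 x 64 mm, 76 mm high, with a black foot 84 mm square and 8 mm high, fixed to the bench; a round 20 mm hole goes straight down its middle, 68 mm deep. Origin: centre of the underside; z up. It stands to the left or to the right of the caliper, the palette on the other side.
- stand_mouth (a point): Centre of the hole at the stand's top face, 76 mm above the bench. z up. The stylus collar rests on this face with the shaft in the hole, so the stylus tip is then 60 mm below this point.
- stylus_collar (a point): Centre of the underside of the stylus collar, 60 mm from the tip; z towards the handle end.
- caliper_rest: Grey sloping rest, 240 mm wide (y), about 130 mm deep (x), fixed to the bench; a blue caliper with a steel beam along y is strapped on its sloping face, which leans back 35 degrees from level and looks towards the robot and up (turned by the rest's yaw). Highest part about 100 mm. Origin: centre of the underside; x away from the robot and z up.
- display_unit: The caliper's blue sliding display unit, 80 mm along the beam (its y), 54 mm up the slope (its x), 24 mm thick (its z, square out of the sloping face). Origin: centre of its underside. It carries a screen in its upper half and two round wells in its lower half, with a yellow button in one (a thin yellow ring round its mouth) and a white one (white ring) in the other. It sits anywhere along the beam and is held by friction of about 14 N.
- zero_mouth (a point): Centre of the mouth of the well with the yellow zero button, on the outer face of the display unit. z points straight out of the well (35 degrees from vertical), y along the beam, x up the slope. The well is 18 mm in diameter; the yellow button's top lies 12 mm below the mouth and goes down 5 mm more to its stop at 17 mm.
- mode_mouth (a point): The same point of the well with the white button (leave it alone), 38 mm beside the yellow one in the -y direction of the display unit.
- zero_button (a joint): Travel of the yellow button: 0 = out, 0.005 m = fully down. Springs back; about 2 N to start it, 5 N fully down.
- mode_button (a joint): Travel of the white button: 0 = out, 0.005 m = fully down. Same spring.
- palette: Loose white ceramic palette 85 x 115 x 14 mm, 220 g. Origin: centre of the underside.
- tweezers_a: Loose stainless tweezers about 130 mm long, 8 mm high, lying on the folded green mat (130 x 190 x 8 mm) at the back. Origin: middle of the underside.
- tweezers_b: Loose stainless tweezers about 130 mm long, 8 mm high, lying on the bench at the back. Origin: middle of the underside.
- screwdriver: Loose screwdriver 170 mm long on the bench towards the back right. Origin: middle of the underside.

How it is judged:
By the outcome, as a careful person would: the job done as asked, in the order asked, and still so for the second after the job is handed in, with the robot touching nothing.
It also fails if it takes over 48 s, if anything falls off the work surface, if the arm or the gripper's body presses on something with over 40 N, if the wrist force passes 120 N, or if a joint passes its speed limit or range.

ROBOT

A 6-joint arm with a two-finger parallel gripper is mounted at the origin on the work surface. World frame = base frame: x ahead of the robot, y to its left, z up, the work surface at z = 0. Lengths are in mm, angles in rad, forces in N, time in s.
With the tool pointing down it reaches from about 275 to 825 mm from the base axis. Payload 4.9 kg.
Tool frame: the origin (TCP) lies at the very end of the fingers, on their centre line; the grasp point (between the pads) lies 19 mm behind it; z points along the fingers, y is the line along which they close (so a half turn about z gives the same grasp; the last joint's range is limited). The gripper opens to 85 mm and grips with 20 to 120 N. Pads are 22 mm wide; open, the fingers measure 114 mm over their backs; the gripper's body (76 mm by 85 mm) begins 54 mm behind the grasp point. The pads swing forward as they close: fully open they stand 13 mm farther back than shut.
Start: joints at [-1.435, 0.326, -0.193, 1.052, 0, 1.437], TCP at [146.608, -530.118, 231.281] pointing down, gripper open.
Joint ranges: [-2.65, 2.65], [-0.97, 1.79], [-1.3, 1.35], [-1.93, 2.1], [-1.47, 1.37], [-3.14, 3.14]. Speed limits (rad/s): [2.57, 2.57, 3.14, 3.14, 3.14, 3.14].

INTERFACE

Orientations are given as [roll, pitch, yaw] about the fixed x, y, z axes, in that order (R = Rz(yaw) Ry(pitch) Rx(roll)).
In Python, from workcell import state, capture, camera_info, workorder gives the robot as it stands.
- The arm moves only by the shell command python3 -m handwheel 'ROWS' [OPENING] [FORCE]. ROWS is JSON, one flat list of numbers, 6 for each row, row after row: the shift along the tool's x, y, z normalised to -1 to 1, where 1 is 100 mm, then the turn, a rotation vector about the tool's x, y, z normalised to -1 to 1, where 1 is 360 degrees. A call has 1 to 10 rows; each row is the pose to reach, as a shift and turn from the pose commanded when the call began, along the tool's axes at that moment, turning the shorter way round; what a row does not reach only later rows make up. A row lasts 1/8 s, in which the tool goes at most 62.5 mm and 10.7 degrees, less where a joint would pass 70% of its speed; a pose out of reach is approached as far as the arm can. A call with a number of a shift or a turn outside -1 to 1 is refused whole. A call with a gripper value outside its range is refused whole. OPENING is the closure, from -1 (fully open) to 1 (shut), set as the call begins (- or left out, the last holds). The fingers move at their own pace and stop on an object; FORCE is the grip in N (left out, the last holds). Time passes only in rows, so rows that repeat a pose let the fingers close. It gives the time, the measured TCP pose, the force, the opening and the grip force at its end, in the units of the state.
- state(): the state, without advancing time (a new reading comes with each control period).
- capture(name): name is "scene" or "top" or "wrist"; returns (picture, depth): 384x512x3 uint8, red, green, blue; 384x512 float32, mm along the optical axis (not along the pixel's ray), 0 where there is no reading.
- camera_info(name): a dict with "fx", "fy", "cx", "cy" (pixels), "xyz" and "orientation" of the camera in the world; the wrist camera has in their place "T_tool_cam" (4x4, takes a point from camera to tool coordinates, whose origin is the TCP and whose axes are the flange's). Camera axes: x right, y down, z forward; pixel columns grow to the right and rows downward; lengths in mm; the calibration is good to about 2 mm. The wrist camera is an equidistant fisheye: a pixel r from the principal point sees the ray r / f radians off the axis. A picture is of the moment at which its call begins: read the wrist's pose just before it. camera_info takes no time and is no camera call.
- workorder.close_job(): hands the job in; it is judged then, once.
The state is a dict: "time": time; "q": joint angles; "dq": joint speeds; "joint_efforts": joint torques, N m; "tool_pos": TCP position; "ee_rot": TCP orientation; "contact_force": force on the tool from outside, world axes, zero at the start; "wrist_torque": the same for the moment, N m; "gripper_width": finger opening in mm; "gripper_force": force on a finger pad.
Only numpy, scipy, OpenCV 4.12 (cv2) and the standard library are available. Lean on these libraries where they do the work, as an engineer would, in place of code of your own. Each camera call takes 0.05 s, during which the arm holds its last target. There are 200 camera calls.

## Working session

There is one attempt and no reset: what is moved stays moved. The work goes in short steps, Python scripts to look and compute and a shell command to move; the robot and the scene stay as the last step left them, time stands still between calls to the robot, and variables do not carry over. Pictures are saved under pics/ and viewed, at most 10 in all, crops included, and the job is handed in when it is done.

```bash
mkdir -p pics; python3 - <<'E'
from workcell import *
import cv2,numpy as np
for n in ("scene","top"):
    p,d=capture(n); np.savez(f"pics/{n}1.npz",p=p,d=d)
    cv2.imwrite(f"pics/{n}1.png",cv2.resize(p[:,:,::-1],(800,600)))
    print(n,camera_info(n))
print(camera_info("wrist")); print(state())
E
```

```text
scene {'fx': 474.45487901767285, 'fy': 474.45487901767285, 'cx': 247.0903827202828, 'cy': 187.27275082158292, 'xyz': array([1323.36336741,   63.70412236,  802.16449539]), 'orientation': array([-2.35910172, -0.01290523,  1.68856052])}
top {'fx': 448.73379036138215, 'fy': 448.73379036138215, 'cx': 252.55166606731933, 'cy': 192.0348552881738, 'xyz': array([ 513.40830442,  -28.7892068 , 1387.75381756]), 'orientation': array([-3.09380988,  0.0178229 , -1.5597569 ])}
{'fx': 297.3186396354542, 'fy': 297.3186396354542, 'cx': 252.94038371560063, 'cy': 189.52624185256897, 'T_tool_cam': array([[-4.02330875e-04, -9.61821763e-01, -2.73676330e-01,
         6.83189355e+01],
       [ 9.99999654e-01, -1.87548540e-04, -8.10966987e-04,
        -1.01690382e-01],
       [ 7.28678101e-04, -2.73676561e-01,  9.61821506e-01,
        -1.42957694e+02],
       [ 0.00000000e+00,  0.00000000e+00,  0.00000000e+00,
         1.00000000e+00]])}
{'time': 0.1, 'q': array([-1.43518801e+00,  3.26884953e-01, -1.93452220e-01,  1.05201270e+00,
       -8.54677405e-07,  1.43660545e+00]), 'dq': array([-0.00052241, -0.00149194,  0.00340632, -0.00080214, -0.0002042 ,
        0.00133403]), 'joint_efforts': array([ 1.91142426e-03, -4.44238508e+01,  2.63038713e+01,  7.86560064e-03,
       -6.36173226e-06,  7.26131049e-06]), 'tool_pos': array([ 146.54193114, -529.58949559,  230.58389135]), 'ee_rot': array([-3.14005296e+00, -2.06999557e-04,  2.69799040e-01]), 'contact_force': array([ 0.24723487, -0.63850825, -0.5308269 ]), 'wrist_torque': array([-0.01164086,  0.02008972,  0.01551493]), 'gripper_force': 0.0, 'gripper_width': 85.80181987590274}
```

View pics/top1.png

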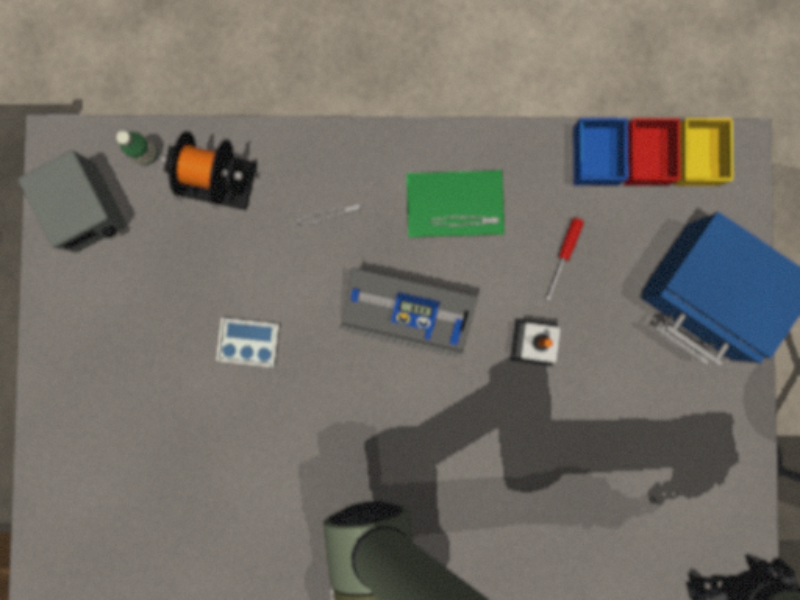

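View pics/scene1.png

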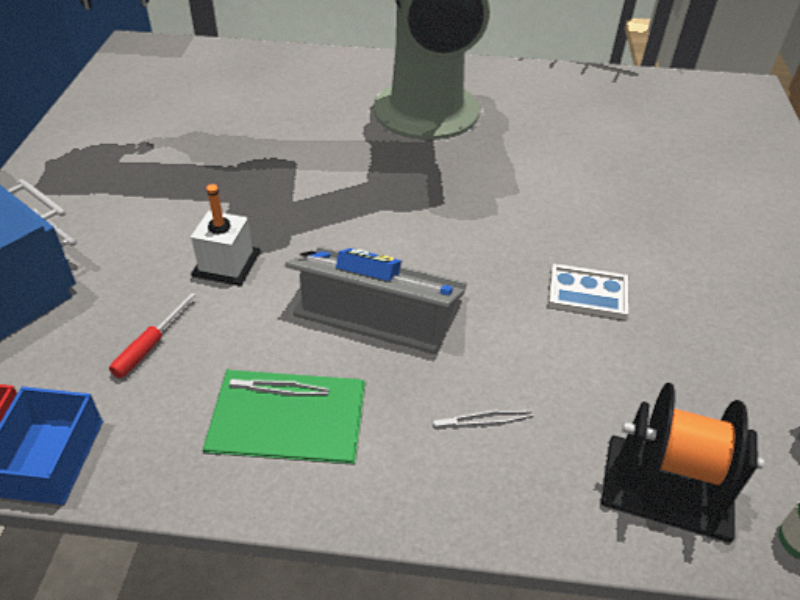

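The top view shows the stand at about (538,342) with the stylus end at (546,342). The yellow well is at (403,317) and the white one at (424,323). The rest is turned slightly and the palette lies to the left.

```bash
cat > h.py <<'E'
from workcell import *
import cv2,numpy as np
from scipy.spatial.transform import Rotation as R
def rot(e): return R.from_euler('xyz',e).as_matrix()
def ray(n,u,v,st=None):
    c=camera_info(n); x=(u-c['cx'])/c['fx']; y=(v-c['cy'])/c['fy']
    if n!='wrist': return np.array(c['xyz']),rot(c['orientation'])@np.array([x,y,1.])
    r=np.hypot(x,y); d=np.array([x/r*np.sin(r),y/r*np.sin(r),np.cos(r)]) if r>1e-9 else np.array([0,0,1.])
    T=c['T_tool_cam']; Rt=rot(st['ee_rot'])
    return Rt@T[:3,3]+st['tool_pos'],Rt@T[:3,:3]@d
def onz(n,u,v,z,st=None):
    o,d=ray(n,u,v,st); return o+d*(z-o[2])/d[2]
def proj(p,st):
    c=camera_info('wrist'); T=c['T_tool_cam']
    q=T[:3,:3].T@(rot(st['ee_rot']).T@(np.array(p)-st['tool_pos'])-T[:3,3])
    a=np.arctan2(np.hypot(q[0],q[1]),q[2]); k=a/np.hypot(q[0],q[1])
    return c['cx']+c['fx']*k*q[0], c['cy']+c['fy']*k*q[1]
def delta(tgt,Rt,pos,Rp):
    "shift (units 100mm) and turn (units 360deg) from pose (pos,Rp) to (tgt,Rt)"
    return np.round(Rp.T@(np.array(tgt)-pos)/100,4), np.round(R.from_matrix(Rp.T@Rt).as_rotvec()/2/np.pi,5)
E
python3 - <<'E'
from h import *
s=1.5625
print('stand',onz('top',538/s,342/s,76),'tip end',onz('top',546/s,342/s,151), onz('top',542/s,341/s,83))
z=np.load('pics/top1.npz')['d']
for n,u,v in(('yel',403,317),('whi',424,323),('stand',530,330),('bench',600,450)):
    u/=s;v/=s
    dd=z[int(v)-1:int(v)+2,int(u)-1:int(u)+2]; D=np.median(dd)
    o,d=ray('top',u,v); print(n,D,o+d*D)
for pts in ([(343,325),(463,352)],[(363,263),(478,290)]):
  a,b=[onz('top',u/s,v/s,20) for u,v in pts]; print(a,b,np.degrees(np.arctan2((a-b)[1],(a-b)[0])))
E
```

```text
stand [ 500.44938189 -272.47989531   76.        ] tip end [ 501.34769861 -272.53259314  151.        ] [ 502.44968203 -278.55569445   83.        ]
yel 1318.4607 [544.46822313 -20.71861594  69.20426744]
whi 1316.7351 [533.60845695 -60.27262474  69.68899864]
stand 1308.1078 [ 522.61477214 -257.91674963   74.1768521 ]
bench 1370.3813 [ 290.3045394  -407.99505653   -1.99621545]
[528.7643072   96.55734992  20.        ] [ 478.86427186 -137.69716138   20.        ] 77.97479852050574
[650.61737811  59.07398129  20.        ] [ 599.83977265 -166.1357048    20.        ] 77.29408994326585
```

```bash
python3 - <<'E'
from h import *
Rp=rot([np.pi,0,.27]); print(delta([500,-273,235],rot([np.pi,0,1.355]),[146.6,-530.1,231.3],Rp))
E
```

```text
(array([ 4.0917, -1.5352, -0.037 ]), array([-0.     ,  0.     , -0.17268]))
```

```bash
for i in 1 2 3; do python3 -m handwheel '[0.5,-0.19,0,0,0,0, 1,-0.38,0,0,0,0]' -1 60; done; python3 -m handwheel '[0.5,-0.19,0,0,0,-0.03, 1,-0.38,-0.04,0,0,-0.06, 1,-0.38,-0.04,0,0,-0.09, 1,-0.38,-0.04,0,0,-0.115, 1,-0.38,-0.04,0,0,-0.145, 1,-0.38,-0.04,0,0,-0.1727, 1,-0.38,-0.04,0,0,-0.1727, 1,-0.38,-0.04,0,0,-0.1727]'
python3 - <<'E'
from h import *
st=state(); print(st['tool_pos'],st['ee_rot'],st['q'],st['contact_force'])
p,d=capture('wrist'); cv2.imwrite('pics/w1.png',cv2.resize(p[:,:,::-1],(800,600)))
print(proj([500,-272,76],st),proj([500,-272,151],st),proj([500,-272,83],st))
E
```

```text
time: 0.35
tool_pos: [233.3, -466.1, 230.7]
ee_rot: [-3.141, -0.0, 0.268]
contact_force: [0.2, -0.4, -0.1]
gripper_width: 85.2
gripper_force: 0.0
time: 0.6
tool_pos: [320.1, -402.3, 231.0]
ee_rot: [-3.141, 0.0, 0.269]
contact_force: [0.1, -0.8, -0.2]
gripper_width: 85.3
gripper_force: 0.0
time: 0.85
tool_pos: [406.5, -338.9, 231.0]
ee_rot: [-3.141, 0.0, 0.27]
contact_force: [1.1, -1.2, 0.2]
gripper_width: 85.4
gripper_force: 0.0
time: 1.85
tool_pos: [491.5, -276.9, 235.1]
ee_rot: [-3.141, -0.0, 1.352]
contact_force: [-0.1, 0.3, -0.7]
gripper_width: 85.5
gripper_force: 0.0
[ 491.47999399 -276.91201579  235.06278481] [-3.14112684e+00 -2.00719066e-04  1.35242110e+00] [-6.43927946e-01  3.50314136e-01 -1.47805165e-01  1.07318416e+00
 -9.48379736e-06  1.14524356e+00] [-0.06785366  0.3318919  -0.72261116]
(np.float64(261.1202180479516), np.float64(167.8676187578404)) (np.float64(263.5174309887846), np.float64(186.99149315785564)) (np.float64(261.29583037156), np.float64(169.26034818417742))
```

View pics/w1.png

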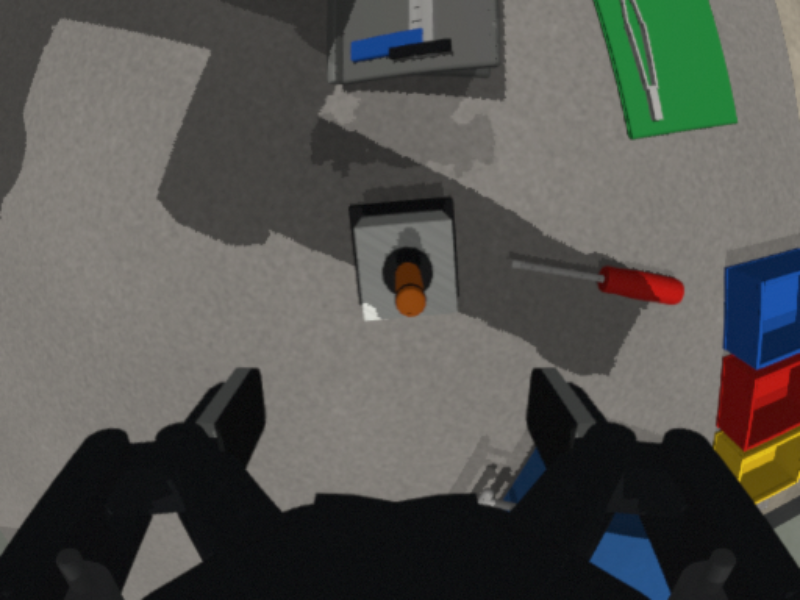

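The wrist view shows the stylus end at (410,300), the collar at (407,272), and the stand's top face with corners at about (355,224), (452,212), (459,308) and (363,320).

```bash
python3 - <<'E'
from h import *
st=state();s=1.5625
print('end',onz('wrist',410/s,300/s,151,st),'collar',onz('wrist',407/s,272/s,83,st))
c=[onz('wrist',u/s,v/s,76,st) for u,v in((355,224),(452,212),(459,308),(363,320))]
print(np.round(c,1),np.mean(c,0))
E
```

```text
end [ 498.30968666 -275.91496402  151.        ] collar [ 498.17742048 -276.78919413   83.        ]
[[ 471.6 -239.5   76. ]
 [ 535.3 -245.3   76. ]
 [ 527.5 -310.7   76. ]
 [ 461.4 -304.9   76. ]] [ 498.95760954 -275.08746556   76.        ]
```

```bash
python3 -m handwheel '[0.02,0.065,0,0,0,0, 0.02,0.065,0.5,0,0,0, 0.02,0.065,1,0,0,0, 0.02,0.065,1,0,0,0]' && python3 -m handwheel '[0,0,0.2,0,0,0, 0,0,0.38,0,0,0, 0,0,0.38,0,0,0]' && python3 -m handwheel '[0,0,0,0,0,0, 0,0,0,0,0,0, 0,0,0,0,0,0, 0,0,0,0,0,0, 0,0,0,0,0,0, 0,0,0,0,0,0, 0,0,0,0,0,0, 0,0,0,0,0,0]' 1 60
```

```text
time: 2.4
tool_pos: [496.0, -274.4, 131.9]
ee_rot: [-3.134, -0.003, 1.354]
contact_force: [-1.0, -0.2, 0.0]
gripper_width: 85.3
gripper_force: 0.0
time: 2.78
tool_pos: [498.9, -276.6, 98.3]
ee_rot: [3.141, 0.0, 1.355]
contact_force: [0.7, 0.1, 0.4]
gripper_width: 85.3
gripper_force: 0.0
time: 3.78
tool_pos: [498.6, -276.6, 97.7]
ee_rot: [3.141, 0.0, 1.355]
contact_force: [0.3, 0.8, 6.5]
gripper_width: 14.5
gripper_force: 58.3
```

```bash
python3 -m handwheel '[0,0,-0.15,0,0,0, 0,0,-0.4,0,0,0, 0,0,-0.8,0,0,0, 0,0,-1,0,0,0, 0,0,-1,0,0,0]'; python3 - <<'E'
from h import *
Rz=R.from_euler
s=state(); print(s['tool_pos'],s['gripper_width'])
y=np.radians(-12.4)
Rs=R.from_euler('z',y)*R.from_euler('y',-np.radians(35))  # slope frame: x up slope, z out
M=Rs.as_matrix(); print('n',M[:,2])
# tool z=-n, tool x along slope y, so tool y = z cross x
z=-M[:,2];x=M[:,1];Rt=np.c_[x,np.cross(z,x),z]
print(R.from_matrix(Rt).as_euler('xyz'))
zm=np.array([544.5,-21,69.5]); 
tgt=zm+M[:,2]*(81+60)
print('tcp',tgt,delta(tgt,Rt,[498.6,-276.4,197],rot([np.pi,0,1.355])))
E
```

```text
time: 4.4
tool_pos: [499.4, -277.2, 199.3]
ee_rot: [3.138, 0.002, 1.355]
contact_force: [-0.3, 0.6, -0.7]
gripper_width: 14.8
gripper_force: 58.4
[ 499.41217742 -277.1649205   199.33739887] 14.77955509099374
n [-0.5601962   0.12316712  0.81915204]
[2.53072742 0.         1.3543755 ]
tcp [465.51233511  -3.63343556 185.00043824] (array([ 2.5936, -0.9073,  0.12  ]), array([-9.722e-02, -3.000e-05,  1.000e-04]))
```

```bash
python3 -m handwheel '[0.3,0,-0.2,0,0,0, 0.7,0,-0.3,0,0,0, 1,0,-0.3,0,0,0]'; python3 -m handwheel '[0.5,0,0,0,0,0, 1,0,0,0,0,0]';  python3 -m handwheel '[0.3,-0.3,0.05,0,0,0, 0.594,-0.7,0.1,-0.025,0,0, 0.594,-0.907,0.2,-0.05,0,0, 0.594,-0.907,0.3,-0.075,0,0, 0.594,-0.907,0.42,-0.097,0,0, 0.594,-0.907,0.42,-0.0972,0,0, 0.594,-0.907,0.42,-0.0972,0,0]'
python3 - <<'E'
from h import *
st=state(); print(st['tool_pos'],st['ee_rot'],st['q'],st['contact_force'])
p,d=capture('wrist'); np.savez('pics/w2.npz',p=p,d=d); cv2.imwrite('pics/w2.png',cv2.resize(p[:,:,::-1],(800,600)))
s=1.5625
Rt=rot(st['ee_rot']);tip=st['tool_pos']+Rt[:,2]*81
print('tip',tip,np.array(proj(tip,st))*s,'zero',np.array(proj([544.5,-21,69.5],st))*s)
E
```

```text
time: 4.78
tool_pos: [519.8, -177.4, 226.9]
ee_rot: [-3.141, -0.0, 1.355]
contact_force: [0.7, 0.1, -1.6]
gripper_width: 14.5
gripper_force: 58.5
time: 5.03
tool_pos: [540.6, -79.7, 225.9]
ee_rot: [-3.14, -0.0, 1.354]
contact_force: [1.1, -0.2, -1.0]
gripper_width: 14.5
gripper_force: 58.5
time: 5.9
tool_pos: [467.1, -3.9, 186.6]
ee_rot: [2.532, -0.0, 1.355]
contact_force: [1.0, -0.8, 0.5]
gripper_width: 15.1
gripper_force: 58.8
[467.08517971  -3.94789281 186.58044996] [ 2.53156856e+00 -6.51769996e-05  1.35475147e+00] [-0.13700876 -0.13530803 -1.0737886   0.02375554 -0.04519377  1.63565847] [ 0.99522761 -0.79213473  0.49977027]
tip [512.4112177  -13.89117493 120.19007852] [396.66966    306.06318122] zero [393.13345309 278.05134259]
```

View pics/w2.png

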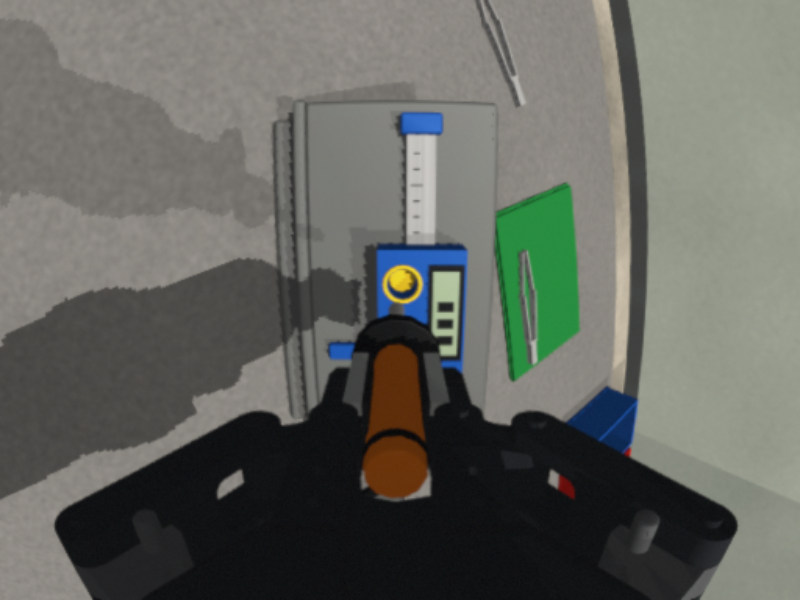

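The yellow ring is at about (402,284) in this view. The tip shows just below it, at about (397,308). I'll enlarge that area.

```bash
python3 - <<'E'
from h import *
p=np.load('pics/w2.npz')['p']; c=p[150:220,215:305,::-1]
cv2.imwrite('pics/w2c.png',cv2.resize(c,None,fx=8,fy=8,interpolation=cv2.INTER_CUBIC))
E
```

```text
(no output)
```

View pics/w2c.png

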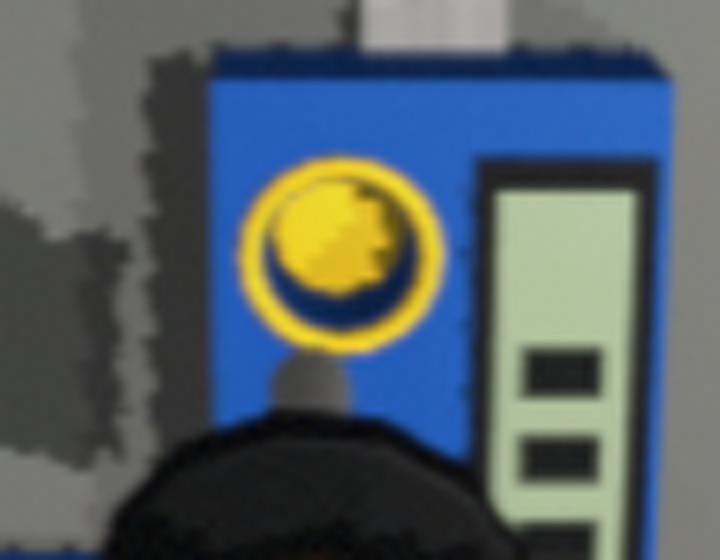

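```bash
python3 - <<'E'
from h import *
st=state(); z=np.load('pics/w2.npz')['d']; c=camera_info('wrist')
def pt(u,v):
    D=np.median(z[int(v)-1:int(v)+2,int(u)-1:int(u)+2]); o,d=ray('wrist',u,v,st)
    f=rot(st['ee_rot'])@c['T_tool_cam'][:3,2]; return o+d*D/(d@f)
# plane of face from blue/ring pixels around
P=np.array([pt(u,v) for u,v in((244,165),(250,163),(262,163),(272,165),(285,163),(243,178),(272,180),(272,185),(257,171.5),(246,183),(269,183))])
C=P.mean(0); n=np.linalg.svd(P-C)[2][2]; n*=np.sign(n[2]); print('n',n,'res',np.round((P-C)@n,1))
M=(R.from_euler('z',-12.4,degrees=True)*R.from_euler('y',-35,degrees=True)).as_matrix(); N=M[:,2]
o,d=ray('wrist',257.3,181.4,st)
for nn in (n,N): m=o+d*((C-o)@nn)/(d@nn); print('mouth',m)
# beam yaw from unit's left edge and top edge
for a,b in(((241.2,162),(241.4,200)),):
    A,B=[ (lambda o,d:o+d*((C-o)@N)/(d@N))(*ray('wrist',*q,st)) for q in(a,b)]; print('yaw',np.degrees(np.arctan2(-(A-B)[0],(A-B)[1])))
Rt=rot(st['ee_rot']); tip=st['tool_pos']+Rt[:,2]*81
print('tip-mouth in tool',Rt.T@(m-tip), 'seen tip', [Rt.T@((lambda o,d:o+d*((tip-o)@N)/(d@N))(*ray('wrist',253.5,v,st))-tip) for v in (196.5,198)])
E
```

```text
n [-0.55610347  0.13520701  0.82004146] res [-0.2 -0.   0.2 -0.5  0.1 -0.3 -0.4 -0.3  0.6  0.1  0.5]
mouth [542.90629577 -20.70082435  84.96883279]
mouth [542.96398276 -20.74248937  84.87862019]
yaw -12.655592569441659
tip-mouth in tool [-0.15822265  3.33122857 46.95271711] seen tip [array([-0.51173356, -0.29096502, -0.00057781]), array([-1.75395118e+00, -2.90953515e-01, -9.22613475e-04])]
```

```bash
python3 -m handwheel '[0.005,0.035,0.1,0,0,0, 0.005,0.035,0.25,0,0,0, 0.005,0.035,0.38,0,0,0, 0.005,0.035,0.38,0,0,0, 0.005,0.035,0.38,0,0,0]'
python3 - <<'E'
from h import *
st=state(); print(st['tool_pos'],st['ee_rot'],st['contact_force'])
p,d=capture('wrist'); np.savez('pics/w3.npz',p=p,d=d); c=p[155:225,210:300,::-1]
cv2.imwrite('pics/w3c.png',cv2.resize(c,None,fx=8,fy=8,interpolation=cv2.INTER_CUBIC))
Rt=rot(st['ee_rot']);tip=st['tool_pos']+Rt[:,2]*81
for q in(tip,tip+Rt[:,2]*9): u,v=proj(q,st); print((u-210+.5)*8,(v-155+.5)*8)
E
```

```text
time: 6.58
tool_pos: [490.4, -8.7, 156.5]
ee_rot: [2.531, 0.0, 1.355]
contact_force: [0.4, 0.0, -0.4]
gripper_width: 14.5
gripper_force: 58.8
[490.4077577   -8.65144976 156.46939892] [2.53095410e+00 1.66583689e-05 1.35469644e+00] [ 0.40166028  0.01713952 -0.44190109]
354.9607997391852 331.0494798941543
354.77417865790403 305.22742406958014
```

View pics/w3c.png

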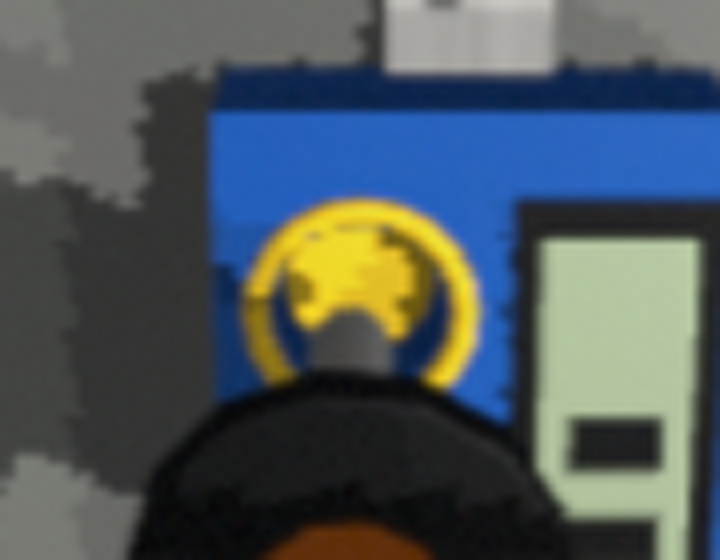

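```bash
python3 -m handwheel '[0.004,0.007,0.05,0,0,0, 0.004,0.007,0.1,0,0,0, 0.004,0.007,0.14,0,0,0, 0.004,0.007,0.17,0,0,0, 0.004,0.007,0.17,0,0,0]'; python3 -m handwheel '[0,0,0.02,0,0,0, 0,0,0.04,0,0,0, 0,0,0.04,0,0,0]'; python3 -m handwheel '[0,0,0.01,0,0,0, 0,0,0.02,0,0,0, 0,0,0.02,0,0,0]'
```

```text
time: 7.25
tool_pos: [499.6, -10.3, 142.3]
ee_rot: [2.532, 0.0, 1.355]
contact_force: [-0.4, 0.5, 0.1]
gripper_width: 14.4
gripper_force: 58.8
time: 7.62
tool_pos: [502.0, -10.7, 139.3]
ee_rot: [2.531, -0.0, 1.355]
contact_force: [0.1, -0.1, -2.0]
gripper_width: 14.5
gripper_force: 58.8
time: 8.0
tool_pos: [503.0, -11.0, 137.7]
ee_rot: [2.531, 0.0, 1.355]
contact_force: [-2.0, 1.2, 0.5]
gripper_width: 14.7
gripper_force: 59.0
```

```bash
python3 -m handwheel '[0,0,0.01,0,0,0, 0,0,0.015,0,0,0, 0,0,0.015,0,0,0]'; python3 -m handwheel '[0,0,0.01,0,0,0, 0,0,0.015,0,0,0, 0,0,0.015,0,0,0]';python3 -m handwheel '[0,0,0.01,0,0,0, 0,0,0.01,0,0,0]'
```

```text
time: 8.38
tool_pos: [503.9, -11.1, 136.4]
ee_rot: [2.531, -0.0, 1.355]
contact_force: [-2.4, 0.7, 2.0]
gripper_width: 14.4
gripper_force: 59.1
time: 8.75
tool_pos: [504.8, -11.3, 135.3]
ee_rot: [2.531, -0.0, 1.355]
contact_force: [-2.3, 0.6, 1.5]
gripper_width: 14.2
gripper_force: 59.2
time: 9.0
tool_pos: [505.2, -11.4, 134.7]
ee_rot: [2.53, 0.0, 1.355]
contact_force: [-8.8, 1.3, 9.7]
gripper_width: 14.6
gripper_force: 60.4
```

```bash
python3 -m handwheel '[0,0,0.003,0,0,0, 0,0,0.003,0,0,0, 0,0,0.003,0,0,0, 0,0,0.003,0,0,0, 0,0,0.003,0,0,0]'; python3 -m handwheel '[0,0,0,0,0,0]'
```

```text
time: 9.62
tool_pos: [505.3, -11.4, 134.6]
ee_rot: [2.53, 0.0, 1.355]
contact_force: [-10.9, 1.7, 12.8]
gripper_width: 14.6
gripper_force: 60.7
time: 9.75
tool_pos: [505.3, -11.4, 134.6]
ee_rot: [2.53, 0.0, 1.355]
contact_force: [-11.2, 2.4, 12.3]
gripper_width: 14.5
gripper_force: 60.7
```

```bash
python3 -m handwheel '[0,0,-0.1,0,0,0, 0,0,-0.3,0,0,0, 0,0,-0.6,0,0,0, 0,0,-0.8,0,0,0, 0,0,-0.8,0,0,0]'
python3 - <<'E'
from h import *
st=state(); p,d=capture('wrist'); np.savez('pics/w4.npz',p=p,d=d); c=p[120:240,180:330,::-1]
cv2.imwrite('pics/w4c.png',cv2.resize(c,None,fx=5,fy=5,interpolation=cv2.INTER_CUBIC))
Rt=rot(st['ee_rot']);tip=st['tool_pos']+Rt[:,2]*81;u,v=proj(tip,st); print((u-180+.5)*5,(v-120+.5)*5)
print(st['tool_pos'],delta([499,-275.3,235],rot([np.pi,0,1.355]),st['tool_pos'],Rt))
E
```

```text
time: 10.38
tool_pos: [461.3, -1.7, 201.4]
ee_rot: [2.528, -0.0, 1.355]
contact_force: [1.3, 0.8, -0.3]
gripper_width: 14.5
gripper_force: 59.2
371.840484266463 381.9035402370349
[461.27114756  -1.67165958 201.36429963] (array([-2.592 ,  0.9741,  0.2742]), array([ 9.773e-02, -5.000e-05,  0.000e+00]))
```

View pics/w4c.png

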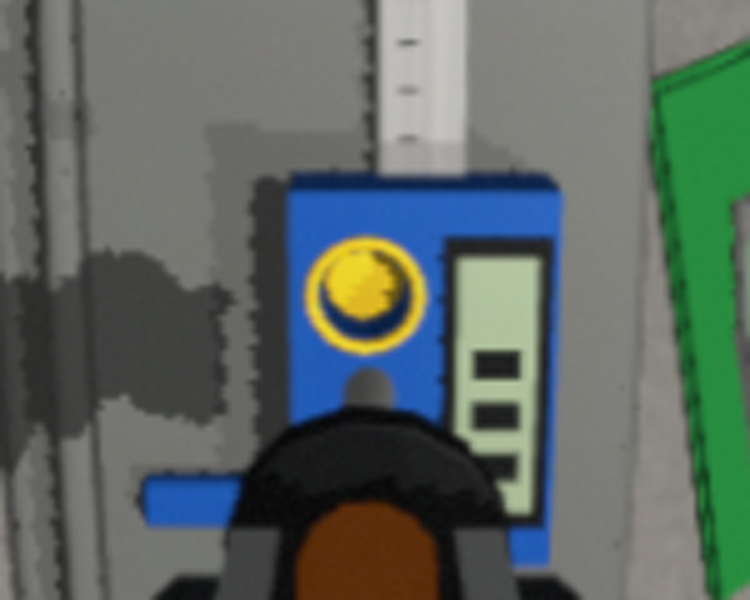

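The unit and button look unchanged, and the stylus tip at (370,388) is still where it was predicted in the grip. Now back to the stand.

```bash
python3 -m handwheel '[0,0.2,0,0,0,0, -0.1,0.5,0.05,0.025,0,0, -0.3,0.8,0.15,0.05,0,0, -0.5,0.974,0.274,0.075,0,0, -0.6,0.974,0.274,0.0972,0,0, -0.6,0.974,0.274,0.0972,0,0]';python3 -m handwheel '[-0.5,0,0,0,0,0, -1,0,0,0,0,0]';python3 -m handwheel '[-0.5,0,0,0,0,0, -0.8,0,0,0,0,0, -0.99,0,0,0,0,0, -0.99,0,0,0,0,0, -0.99,0,0,0,0,0]'
python3 - <<'E'
from h import *
st=state(); p,d=capture('wrist'); c=p[100:220,180:330,::-1]
cv2.imwrite('pics/w5c.png',cv2.resize(c,None,fx=5,fy=5,interpolation=cv2.INTER_CUBIC))
Rt=rot(st['ee_rot'])
for q in (st['tool_pos']+Rt[:,2]*81,[499,-275.2,76]): u,v=proj(q,st); print((u-180+.5)*5,(v-100+.5)*5)
print(st['tool_pos'],delta([499,-275.3,235],rot([np.pi,0,1.355]),st['tool_pos'],Rt))
E
```

```text
time: 11.18
tool_pos: [543.0, -82.3, 229.7]
ee_rot: [-3.138, -0.0, 1.353]
contact_force: [-0.4, 0.0, -1.1]
gripper_width: 14.4
gripper_force: 58.9
time: 11.42
tool_pos: [519.3, -178.3, 232.0]
ee_rot: [3.14, 0.0, 1.357]
contact_force: [0.9, 0.0, -0.8]
gripper_width: 14.4
gripper_force: 58.9
time: 12.05
tool_pos: [498.6, -273.8, 233.0]
ee_rot: [3.141, -0.001, 1.356]
contact_force: [0.2, -0.5, -0.7]
gripper_width: 14.5
gripper_force: 58.9
374.09038552412227 483.1560692268165
375.887976611407 381.6454410163142
[ 498.62251433 -273.80290917  232.9799855 ] (array([-0.0138,  0.0069, -0.0202]), array([ 2.0e-05, -1.0e-04,  1.8e-04]))
```

View pics/w5c.png

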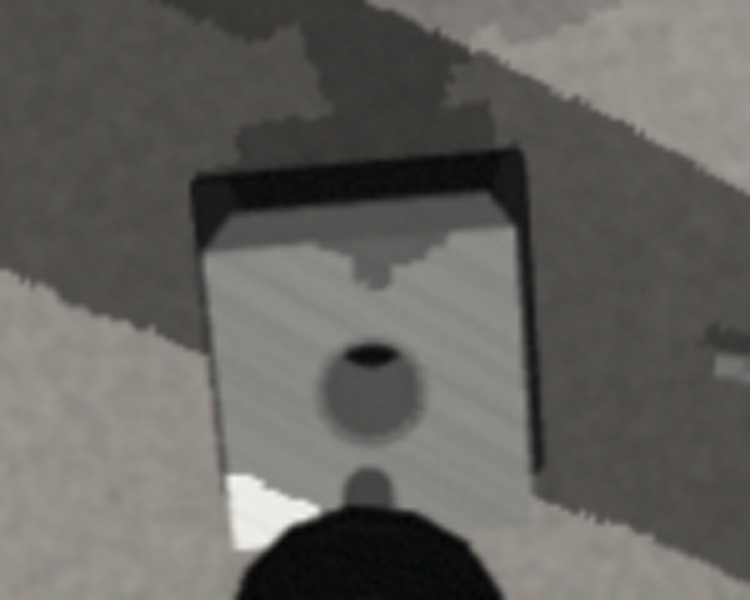

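The hole is at (372,392) in the crop and the tip at (369,488). That leaves about 2.4 mm in tool -x and 0.8 mm in tool +y.

```bash
python3 -m handwheel '[-0.024,0.008,0,0,0,0, -0.024,0.008,0.2,0,0,0, -0.024,0.008,0.5,0,0,0, -0.024,0.008,0.7,0,0,0, -0.024,0.008,0.85,0,0,0, -0.024,0.008,1,0,0,0, -0.024,0.008,1,0,0,0]'; python3 -m handwheel '[0,0,0.1,0,0,0, 0,0,0.2,0,0,0, 0,0,0.29,0,0,0, 0,0,0.32,0,0,0, 0,0,0.32,0,0,0]'; python3 -m handwheel '[0,0,0.01,0,0,0, 0,0,0.02,0,0,0, 0,0,0.02,0,0,0]'
```

```text
time: 12.98
tool_pos: [498.2, -277.1, 132.1]
ee_rot: [-3.14, -0.001, 1.355]
contact_force: [-0.1, -1.0, 0.1]
gripper_width: 14.4
gripper_force: 58.9
time: 13.6
tool_pos: [498.7, -277.6, 100.9]
ee_rot: [-3.141, -0.0, 1.355]
contact_force: [0.0, 0.5, -1.2]
gripper_width: 15.0
gripper_force: 58.9
time: 13.98
tool_pos: [498.8, -277.7, 99.2]
ee_rot: [3.141, 0.0, 1.355]
contact_force: [-0.1, -0.6, -1.3]
gripper_width: 14.3
gripper_force: 58.9
```

```bash
python3 -m handwheel '[0,0,0.01,0,0,0, 0,0,0.01,0,0,0]'; python3 -m handwheel '[0,0,0.01,0,0,0, 0,0,0.01,0,0,0]'; python3 -m handwheel '[0,0,0.005,0,0,0, 0,0,0.005,0,0,0]'
```

```text
time: 14.22
tool_pos: [498.7, -277.6, 98.1]
ee_rot: [-3.142, -0.0, 1.355]
contact_force: [0.1, -0.2, -0.7]
gripper_width: 14.5
gripper_force: 58.9
time: 14.48
tool_pos: [498.9, -277.7, 97.7]
ee_rot: [3.141, 0.0, 1.355]
contact_force: [-1.6, 0.5, 4.4]
gripper_width: 14.3
gripper_force: 59.8
time: 14.72
tool_pos: [498.9, -277.7, 97.7]
ee_rot: [3.141, 0.0, 1.355]
contact_force: [-1.4, 2.0, 8.2]
gripper_width: 14.5
gripper_force: 60.0
```

```bash
python3 -m handwheel '[0,0,0,0,0,0, 0,0,0,0,0,0, 0,0,0,0,0,0, 0,0,0,0,0,0, 0,0,0,0,0,0, 0,0,0,0,0,0, 0,0,0,0,0,0, 0,0,0,0,0,0]' -1; python3 -m handwheel '[0,0,-0.2,0,0,0, 0,0,-0.6,0,0,0, 0,0,-1,0,0,0]';  python3 -m handwheel '[0,0,-0.4,0,0,0, 0,0,-0.4,0,0,0, 0,0,-0.4,0,0,0]'
python3 - <<'E'
from h import *
p,d=capture('wrist'); q,_=capture('scene'); a=np.load('pics/scene1.npz')['p']
im=np.vstack([np.hstack([cv2.resize(p,(400,300)),cv2.resize(p[100:220,180:340],(400,300))]),np.hstack([cv2.resize(q,(400,300)),cv2.resize(q[90:200,110:257],(400,300))])])
cv2.imwrite('pics/f.png',im[:,:,::-1])
E
```

```text
time: 15.72
tool_pos: [498.8, -277.6, 96.7]
ee_rot: [3.142, -0.0, 1.355]
contact_force: [-0.3, 0.2, -0.0]
gripper_width: 85.5
gripper_force: 0.0
time: 16.1
tool_pos: [498.5, -277.5, 197.5]
ee_rot: [-3.141, -0.0, 1.355]
contact_force: [0.6, -1.1, 0.1]
gripper_width: 85.3
gripper_force: 0.0
time: 16.48
tool_pos: [498.5, -277.4, 236.2]
ee_rot: [-3.141, -0.0, 1.355]
contact_force: [-0.4, -0.4, -0.5]
gripper_width: 85.4
gripper_force: 0.0
```

View pics/f.png

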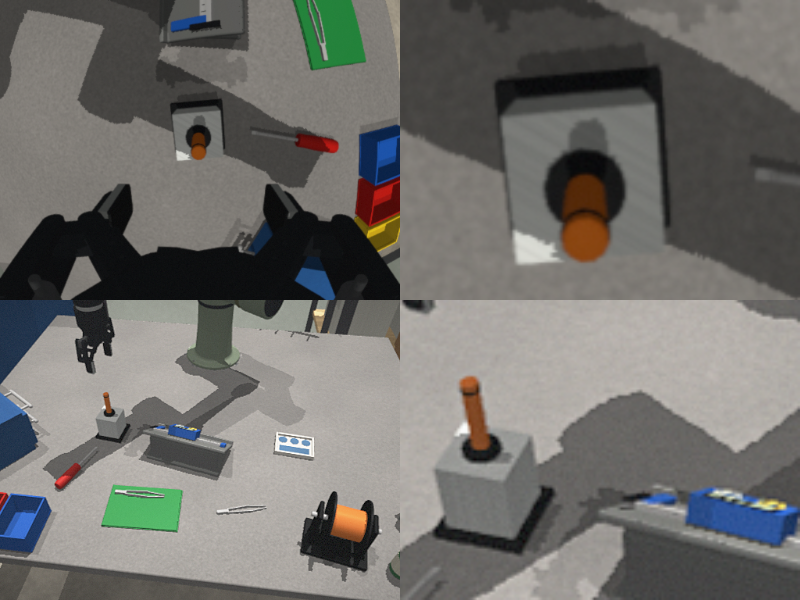

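The stylus stands upright in the stand with its collar flat on the top face. The gripper is clear and the rest of the bench is unchanged, so I'm handing the job in.

```bash
python3 -c "
from workcell import workorder
print(workorder.close_job())"
```

```text
the job is handed in; nothing more can be done
None
```

The job is handed in at about 16.5 s: the stylus pressed the yellow zero button to its stop (about 17 N, held over half a second) and is back upright in its stand, with no visible shift of the display unit or anything else on the bench; the judge's verdict was not shown.

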